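# Tip the comparison chart face-out onto its reading stand

## Task

The rigid comparison chart lies face down on the deck of the grey reading stand, one end overhanging the front. Push it, still lying flat, until its far edge butts against the blue ledge, then get under the overhanging end and lift it so that the chart swings up past vertical, tips over, and is left standing with its foot in the black groove, leaning squarely on the white back panel with the printed side facing out. Do not drop the chart off the stand and leave the other things on the bench where they are.

Things in the scene. Friction and masses are not known exactly. Their poses are not given: they have to be found in the camera images.
- stand: grey reading stand, fixed, 200 mm wide; origin on the bench under the middle of the blue ledge's face. +x points level from the open front to the back panel, y sideways, z up. Deck from x = -160 to -25 mm, top 60 mm high, with a solid upright front face at x = -160
- stand_groove (a point): middle of the floor of the black groove that takes the chart's foot; axes as the stand. The groove spans the stand's x = -25 to 0 mm, its floor is 48 mm above the bench (12 mm below the deck), open at both ends
- stand_ledge (a point): middle of the top front edge of the blue ledge behind the groove; axes as the stand. Ledge from the stand's x = 0 to 12 mm, top 75 mm above the bench (15 above the deck); behind it a floor 40 mm high
- stand_panel (a point): middle of the top edge of the upright white back panel's front face (stand's x = 67 mm, 250 mm above the bench); 220 mm wide, 12 mm thick. A chart with its foot in the groove and its other end on the panel leans about 25 degrees off vertical
- chart_center (a point): centre (half-way through) of the loose rigid white chart, 200 x 130 x 8 mm, 0.17 to 0.33 kg; teal and navy printed side down at the start. x axis along the 200 mm towards the foot end, y across, z out of the blank back (up at start). Starts flat on the deck, foot end 15 to 40 mm short of the ledge, turned up to 0.1 rad from the stand
- chart_foot (a point): middle of the chart's end edge that faces the ledge and becomes the foot (100 mm from the centre along the chart's +x), half-way through the thickness; axes as the chart
- chart_lift (a point): middle of the overhanging end edge (orange stripe on top), 100 mm from the centre along the chart's -x, half-way through the thickness; to be pushed, then lifted; axes as the chart. With the foot end against the ledge this end overhangs the deck's front by 40 mm
- reagent: loose bystander: brown jar with blue cap, 66 mm across, 140 mm tall, origin at its underside
- diluent: loose bystander: white bottle, 60 mm across, 160 mm tall, origin at its underside
- dishes: loose bystander: stack of three clear round culture dishes, 90 mm across, 46 mm tall, origin at its underside
- tipbox: loose bystander: blue box 120 x 85 x 60 mm, origin at its underside
- marker: loose bystander: black marker pen with red cap, 130 x 14 x 14 mm lying, origin at its underside
- chart: the same chart as a  origin at the centre of its printed face, axes as chart_center

How it is judged:
By the outcome, as a careful person would: the job done as asked, in the order asked, and still so for the second after the job is handed in, with the robot touching nothing.
It also fails if it takes over 51 s, if anything falls off the work surface, if the arm or the gripper's body presses on something with over 40 N, if the wrist force passes 120 N, or if a joint passes its speed limit or range.

## Robot

A 6-joint arm with a two-finger parallel gripper is mounted at the origin on the work surface. World frame = base frame: x ahead of the robot, y to its left, z up, the work surface at z = 0. Lengths are in m, angles in rad, forces in N, time in s.
With the tool pointing down it reaches from about 0.375 to 0.9 m from the base axis. Payload 3.1 kg.
Tool frame: the origin (TCP) lies midway between the tips of the shut fingers; the grasp point (between the pads) lies robot.grip_point_offset behind it (robot.grip_point_offset is the distance from the TCP to the grasp point, in m); z points along the fingers, y is the direction in which the jaws open and shut (so a half turn about z gives the same grasp; the last joint's range is limited). The gripper opens to 87 mm and grips with 3 to 60 N. Pads are 19 mm wide; open, the fingers measure 117 mm over their backs; the gripper's body (75 mm by 190 mm) begins 51 mm behind the grasp point.
Start: joints at [-0.178, 0.527, 1.433, -0, 1.181, -0.178], TCP at [0.625, 0, 0.223] pointing down, gripper open.
Joint ranges: [-3.08, 3.08], [-0.75, 2.2], [0.22, 2.44], [-1.43, 4.57], [0, 2.65], [-2.85, 2.85]. Speed limits (rad/s): [2.79, 2.79, 3.14, 3.14, 3.14, 3.14].

## Interface

Orientations are given as a unit quaternion [x, y, z, w].
In Python, from rig import robot, cams, hand_in gives the robot as it stands. The module is installed in compiled form; this text tells all that it offers.
- The arm moves only by the tool send_rows, never from a script. Its argument "steps" is one flat list of numbers, 5 for each row, row after row: the finger opening in m, from 0 to 0.087, then the shift along the tool's x, y, z in m, then the turn about the tool's z in rad. A call has 1 to 8 rows; each row is the pose to reach, as a shift and turn from the pose measured when the call began, along the tool's axes at that moment; what a row does not reach only later rows make up. A row lasts 1/8 s, in which the tool goes at most 62.5 mm and 10.7 degrees, less where a joint would pass 70% of its speed; a pose out of reach is approached as far as the arm can. A call with a gripper value outside its range is refused whole. The fingers move at their own pace and stop on an object; "force" is the grip in N (left out, the last holds). Time passes only in rows, so rows that repeat a pose let the fingers close. It gives the time, the measured TCP pose, the force and the opening at its end, in the units of the state.
- robot.get_obs(): the state, without advancing time (a new reading comes with each control period).
- cams.camera(name): name is "scene" or "side" or "wrist"; returns a dict with "color" (400x640x3 uint8, red, green, blue), "range_z" (400x640 float32, m along the optical axis (not along the pixel's ray), 0 where there is no reading), "intrinsics" (3x3 intrinsics, pixels), "extrinsics" (4x4, takes a point from camera to world coordinates). Camera axes: x right, y down, z forward; pixel columns grow to the right and rows downward; lengths in m; the calibration is good to about 2 mm. A picture is of the moment at which its call begins.
- hand_in(): hands the job in, once; it reports no verdict.
The state is a dict: "time": time; "q": joint angles; "joint_velocities": joint speeds; "joint_torque": joint torques, N m; "position": TCP position; "tool_rot": TCP orientation; "ft_force": force on the tool from outside, world axes, zero at the start; "moment": the same for the moment, N m; "grip_width": finger opening in m.
Only numpy, scipy, OpenCV 4.12 (cv2) and the standard library are available. Lean on these libraries where they do the work, as an engineer would, in place of code of your own. Each camera call takes 0.05 s, during which the arm holds its last target.

## Working session

There is one attempt and no reset: what is moved stays moved. The work goes in short steps, Python scripts to look and compute and a tool call to move; the robot and the scene stay as the last step left them, time stands still between calls to the robot, and variables do not carry over. Pictures are saved under pics/ and viewed, and the job is handed in when it is done.

Besides the shell and the picture viewer there is one more tool, called after ">>>" by a JSON object that holds its "op" and its "data". send_rows: Moves the arm, as the interface text tells. Its arguments: {"type":"object","properties":{"steps":{"type":"array","items":{"type":"number"}},"force":{"type":"number"}},"required":["steps"]}

```bash
mkdir -p pics; ls; python3 - <<'E'
from rig import robot,cams
import cv2,numpy as np
print(robot.get_obs()); print(robot.grip_point_offset)
for n in ["scene","side","wrist"]:
    c=cams.camera(n); cv2.imwrite(f"pics/{n}0.png",c["color"][:,:,::-1]); np.savez(f"{n}0.npz",**c); print(n,c["intrinsics"].tolist(),c["extrinsics"].round(3).tolist())
E
```

```text
pics
{'time': 0.0, 'q': array([-1.78504788e-01,  5.28444539e-01,  1.43392274e+00,  1.54124499e-05,
        1.18138563e+00, -1.78483129e-01]), 'joint_velocities': array([ 0.00236338, -0.00064001, -0.00201101, -0.00139171,  0.00143283,
       -0.00039474]), 'joint_torque': array([-5.45745443e-04, -4.40045428e+01, -1.76593530e+01,  6.32597599e-02,
        5.83207863e-02, -1.53719384e-04]), 'position': array([6.24260001e-01, 1.64411882e-04, 2.21578423e-01]), 'tool_rot': array([ 7.07116100e-01,  7.07096637e-01, -6.10173614e-04, -8.91301333e-04]), 'ft_force': array([-1.03437622,  0.35779605,  0.07741635]), 'moment': array([-0.03970862, -0.01136752, -0.02884679]), 'grip_width': 0.08724963886932015}
0.0187
scene [[470.0669627287473, 0.0, 315.12836617424534], [0.0, 470.0669627287473, 202.05365316023259], [0.0, 0.0, 1.0]] [[-0.093, 0.631, -0.77, 1.501], [0.996, 0.067, -0.065, 0.054], [0.011, -0.773, -0.635, 0.908], [0.0, 0.0, 0.0, 1.0]]
side [[414.6329704074804, 0.0, 322.95499508904453], [0.0, 414.6329704074804, 200.40269495223575], [0.0, 0.0, 1.0]] [[0.73, -0.525, 0.438, 0.19], [-0.684, -0.571, 0.455, -0.449], [0.011, -0.631, -0.775, 0.878], [0.0, 0.0, 0.0, 1.0]]
wrist [[279.82522791267706, 0.0, 317.36506341358546], [0.0, 279.82522791267706, 200.69832670876], [0.0, 0.0, 1.0]] [[1.0, 0.0, -0.001, 0.625], [-0.0, -0.961, -0.276, 0.076], [-0.001, 0.276, -0.961, 0.384], [0.0, 0.0, 0.0, 1.0]]
```

View pics/scene0.png

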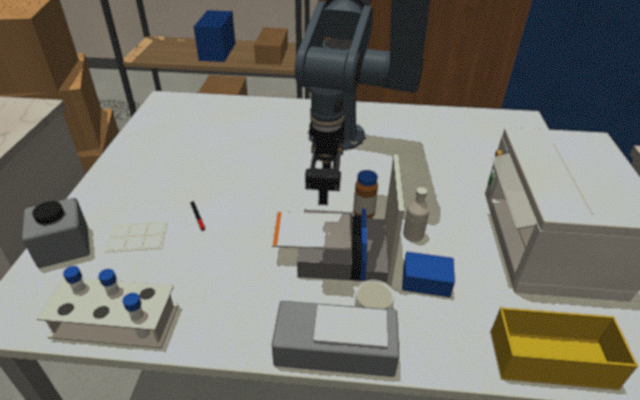

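View pics/side0.png

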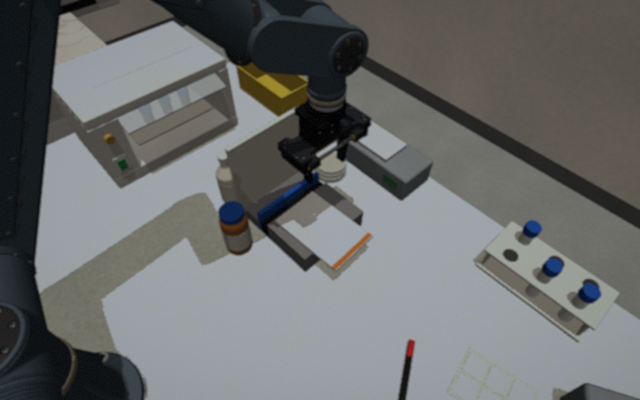

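View pics/wrist0.png

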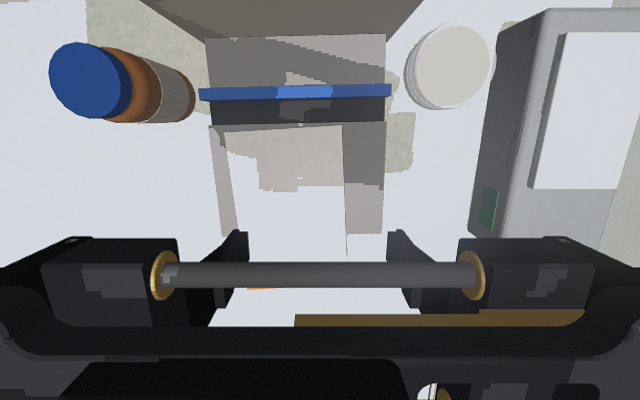

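```bash
cat > h.py <<'E'
import numpy as np,cv2
def cloud(c):
    z=c["range_z"];K=c["intrinsics"];v,u=np.mgrid[0:z.shape[0],0:z.shape[1]]
    P=np.stack([(u-K[0,2])/K[0,0]*z,(v-K[1,2])/K[1,1]*z,z],-1)
    E=c["extrinsics"];W=P@E[:3,:3].T+E[:3,3];W[z==0]=np.nan
    return W
E
python3 - <<'E'
from h import *
top=np.zeros((600,800,3),np.uint8);Z=np.full((600,800),-1.)
for n in ["scene","side","wrist"]:
    c=np.load(n+"0.npz");W=cloud(c);C=c["color"].astype(int)
    P=W.reshape(-1,3);col=C.reshape(-1,3)
    R=(P[:,0]>.3)&(P[:,0]<.9)&(P[:,1]>-.25)&(P[:,1]<.45)
    bl=R&(col[:,2]>1.6*col[:,0])&(col[:,2]>col[:,1]*1.3)&(abs(P[:,2]-.075)<.006)
    og=R&(col[:,0]>180)&(col[:,1]<160)&(col[:,2]<110)&(abs(P[:,2]-.068)<.01)
    ch=R&(abs(P[:,2]-.068)<.003)&(col.min(1)>150)
    for nm,m in(("blue",bl),("orange",og),("chart",ch)):
        q=P[m]
        if len(q)>8:
            (cx,cy),(w,h),a=cv2.minAreaRect((q[:,:2]*1000).astype(np.float32)); print(n,nm,len(q),q.mean(0).round(4),"rect",round(cx,1),round(cy,1),round(w,1),round(h,1),round(a,2),"minmax",q.min(0).round(3),q.max(0).round(3))
    for i in np.where(R&(P[:,2]<.27))[0]:
        u=int((P[i,0]-.3)*1000);v=int((.35-P[i,1])*1000)
        if 0<=u<800 and 0<=v<600 and P[i,2]>Z[v,u]: Z[v,u]=P[i,2];top[v,u]=col[i][::-1]
cv2.imwrite("pics/top0.png",cv2.dilate(top,np.ones((3,3))))
E
```

```text
scene blue 241 [0.6111 0.1065 0.0741] rect 602.4 106.9 198.2 10.9 0.92 minmax [0.503 0.1   0.069] [0.702 0.113 0.079]
scene orange 116 [ 0.5964 -0.1224  0.0675] rect 596.3 -122.3 123.2 9.9 3.54 minmax [ 0.535 -0.13   0.061] [ 0.658 -0.114  0.072]
scene chart 1443 [ 0.5929 -0.0507  0.0675] rect 591.9 -35.8 131.8 159.9 2.8 minmax [ 0.523 -0.117  0.065] [0.661 0.041 0.071]
side blue 290 [0.5821 0.1013 0.0733] rect 597.9 102.6 197.8 15.2 1.24 minmax [0.499 0.094 0.069] [0.697 0.111 0.077]
side chart 2118 [ 0.5869 -0.0569  0.0673] rect 592.0 -38.7 127.9 160.4 3.51 minmax [ 0.524 -0.121  0.065] [0.66  0.038 0.071]
wrist blue 2368 [0.6018 0.1042 0.0753] rect 600.9 104.4 198.8 12.0 1.22 minmax [0.501 0.096 0.069] [0.7   0.112 0.078]
wrist orange 18 [ 0.5451 -0.1319  0.0687] rect 545.1 -131.9 1.0 21.9 88.41 minmax [ 0.534 -0.133  0.068] [ 0.556 -0.131  0.07 ]
wrist chart 14487 [ 0.5926 -0.0073  0.0684] rect 691.6 14.2 394.8 205.9 19.79 minmax [ 0.522 -0.136  0.066] [0.842 0.178 0.071]
```

View pics/top0.png

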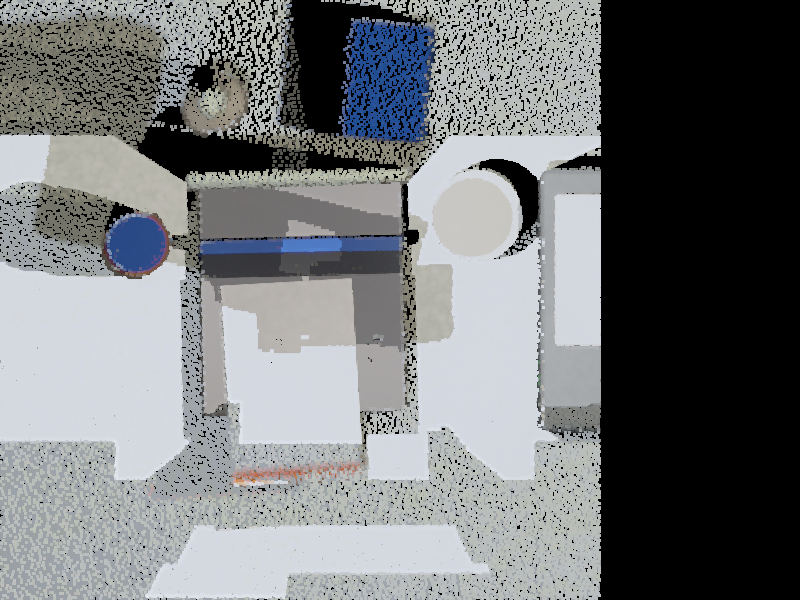

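```bash
cat >> h.py <<'E'
def chartfit(c,reg=(.5,.7,-.16,.094),zr=(.065,.072)):
    W=cloud(c).reshape(-1,3)
    m=(W[:,0]>reg[0])&(W[:,0]<reg[1])&(W[:,1]>reg[2])&(W[:,1]<reg[3])&(W[:,2]>zr[0])&(W[:,2]<zr[1])
    q=W[m]; r=[]
    def fit(b,ax):
        # extremes per 4mm bin along ax; fit line
        o=1-ax; k=(q[:,ax]/.004).astype(int); out=[]
        return k
    for nm,ax,f in(("foot",0,np.max),("lift",0,np.min),("left",1,np.min),("right",1,np.max)):
        o=1-ax;k=np.floor(q[:,ax]/.004).astype(int)
        pts=np.array([[(kk+.5)*.004,f(q[k==kk,o])] for kk in np.unique(k) if (k==kk).sum()>3])
        if len(pts)<5: continue
        p=np.polyfit(pts[:,0],pts[:,1],1)
        for _ in range(12):
            e=np.abs(np.polyval(p,pts[:,0])-pts[:,1]); g=e<max(.0015,np.median(e)*1.5); p=np.polyfit(pts[g,0],pts[g,1],1)
        print(nm,"n",len(pts),g.sum(),"slope",p[0].round(4),"range",pts[g,0].min().round(3),pts[g,0].max().round(3),"at mid",np.polyval(p,.6 if ax==0 else -.03).round(4))
E
python3 - <<'E'
from h import *
for n in["wrist","scene","side"]:
    print(n);chartfit(np.load(n+"0.npz"))
    c=np.load(n+"0.npz");W=cloud(c).reshape(-1,3)
    m=(W[:,0]>.51)&(W[:,0]<.69)&(W[:,1]>.09)&(W[:,1]<.125)&(abs(W[:,2]-.075)<.002)
    q=W[m];k=np.floor(q[:,0]/.004)
    for f in(np.min,np.max):
        p=np.polyfit([ (kk+.5)*.004 for kk in np.unique(k)],[f(q[k==kk,1]) for kk in np.unique(k)],1);print("ledge",p[0].round(4),np.polyval(p,.6).round(4))
E
```

```text
wrist
foot n 36 33 slope 0.0611 range 0.522 0.65 at mid 0.0681
lift n 36 19 slope 0.0012 range 0.59 0.662 at mid -0.0938
left n 44 31 slope -0.0624 range -0.134 0.062 at mid 0.5277
right n 44 42 slope -0.0598 range -0.094 0.07 at mid 0.6569
ledge 0.0209 0.0987
ledge 0.0224 0.11
scene
foot n 36 21 slope 0.0134 range 0.526 0.654 at mid 0.0665
lift n 36 26 slope 0.0481 range 0.534 0.662 at mid -0.1274
left n 52 36 slope -0.0472 range -0.13 0.066 at mid 0.53
right n 52 36 slope -0.0491 range -0.126 0.066 at mid 0.6574
ledge 0.0182 0.1032
ledge 0.0184 0.1107
side
foot n 36 24 slope 0.058 range 0.522 0.646 at mid 0.0661
lift n 36 30 slope 0.0641 range 0.53 0.658 at mid -0.1329
left n 53 42 slope -0.0554 range -0.138 0.062 at mid 0.5255
right n 53 38 slope -0.0595 range -0.126 0.066 at mid 0.6534
ledge 0.0152 0.0979
ledge 0.0159 0.1059
```

>>> {"op": "send_rows", "data": {"steps": [0.087,-0.06,-0.01,0,-0.01,0.087,-0.12,-0.02,0,-0.021,0.087,-0.18,-0.028,0,-0.021,0.087,-0.18,-0.028,0.05,-0.021,0.087,-0.18,-0.028,0.1,-0.021,0.087,-0.18,-0.028,0.15,-0.021,0.087,-0.18,-0.028,0.187,-0.021,0.087,-0.18,-0.028,0.187,-0.021]}}

```text
time: 1.15
position: [0.5934, -0.1786, 0.0315]
tool_rot: [0.7, 0.714, -0.002, -0.005]
ft_force: [-0.4, -0.3, 1.2]
grip_width: 0.0872
```

```bash
cat > look.py <<'E'
import sys
from rig import robot,cams
from h import *
t=sys.argv[1]
for n in sys.argv[2:]:
    c=cams.camera(n); cv2.imwrite(f"pics/{n}{t}.png",c["color"][:,:,::-1]); np.savez(f"{n}{t}.npz",**c)
o=robot.get_obs()
from scipy.spatial.transform import Rotation as R
print(o["time"],o["position"].round(4),R.from_quat(o["tool_rot"]).as_matrix().round(4).tolist(),o["ft_force"].round(2),o["moment"].round(2),o["q"].round(3),o["grip_width"])
E
python3 look.py 1 scene side wrist; python3 -c "
from h import *
chartfit(np.load('wrist1.npz'))"
```

```text
1.3 [ 0.5973 -0.1804  0.0362] [[-0.0211, 0.9998, 0.0008], [0.9998, 0.0211, -0.001], [-0.001, 0.0008, -1.0]] [ 0.27 -0.73 -0.05] [-0.01  0.04 -0.02] [-4.720e-01  7.720e-01  1.564e+00 -1.000e-03  8.040e-01 -4.920e-01] 0.08732276081514327
foot n 34 33 slope 0.0193 range 0.53 0.658 at mid -0.0578
lift n 34 33 slope 0.0593 range 0.534 0.662 at mid -0.1319
left n 20 20 slope -0.061 range -0.134 -0.058 at mid 0.5269
right n 20 18 slope -0.063 range -0.126 -0.058 at mid 0.6572
```

View pics/side1.png

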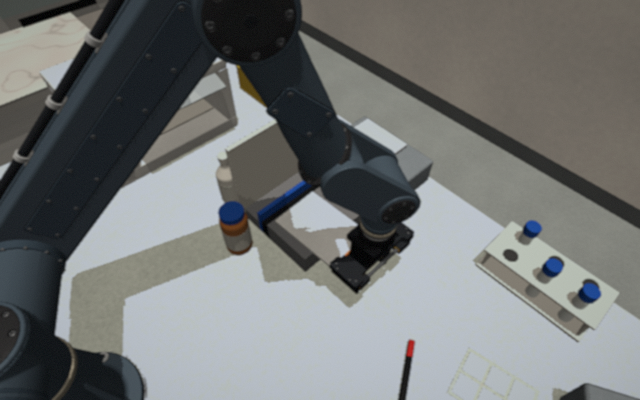

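View pics/wrist1.png

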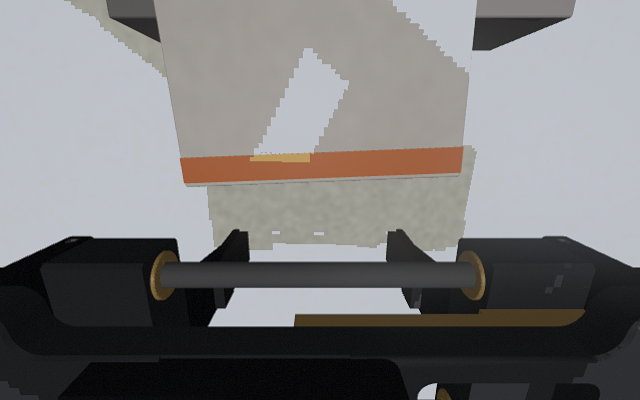

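>>> {"op": "send_rows", "data": {"steps": [0.087,0.015,0,0,0,0.087,0.028,0,0,0,0.087,0.036,0,0,0,0.087,0.042,0,0,0,0.087,0.048,0,0,0,0.087,0.054,0,0,0,0.087,0.06,0,0,0,0.087,0.064,0,0,0]}}

```text
time: 2.3
position: [0.5964, -0.1163, 0.0363]
tool_rot: [0.7, 0.714, 0.0, 0.001]
ft_force: [0.6, -2.8, 2.9]
grip_width: 0.087
```

```bash
python3 look.py 2 scene side wrist; python3 -c "
from h import *
chartfit(np.load('wrist2.npz'))"
```

```text
2.45 [ 0.5959 -0.1157  0.036 ] [[-0.0208, 0.9998, 0.0007], [0.9998, 0.0208, -0.0001], [-0.0001, 0.0007, -1.0]] [ 1.19 -1.07 -0.1 ] [-0.17 -0.16 -0.09] [-0.376  0.758  1.609  0.     0.774 -0.397] 0.08734696826349
foot n 34 33 slope 0.0208 range 0.53 0.658 at mid 0.0069
lift n 34 28 slope 0.0198 range 0.534 0.662 at mid -0.1041
left n 30 29 slope -0.0206 range -0.106 0.006 at mid 0.5312
right n 30 28 slope -0.0203 range -0.102 0.006 at mid 0.6613
```

View pics/wrist2.png

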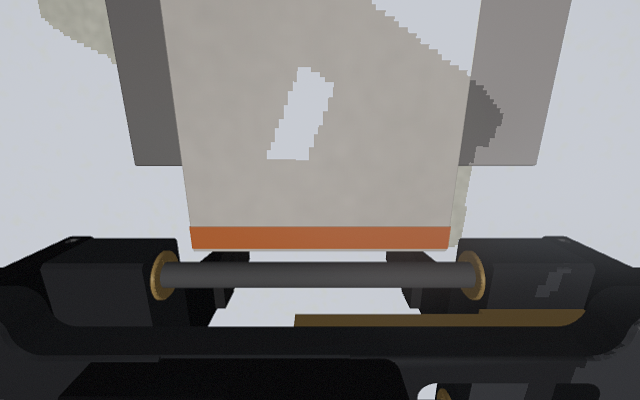

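View pics/scene2.png

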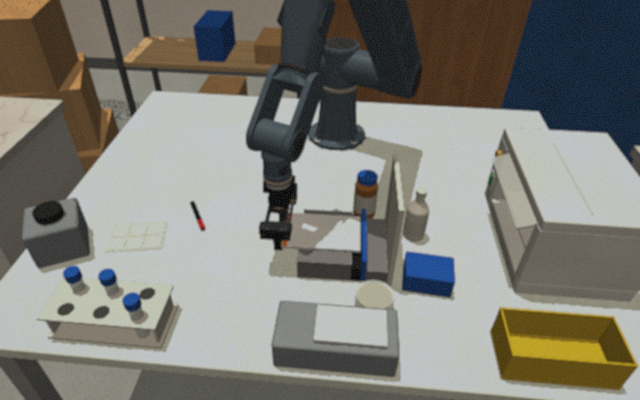

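>>> {"op": "send_rows", "data": {"steps": [0.087,0.003,0,0,0,0.087,0.005,0,0,0,0.087,0.006,0,0,0]}}

```text
time: 2.82
position: [0.5962, -0.1128, 0.036]
tool_rot: [0.699, 0.715, -0.001, 0.002]
ft_force: [-1.1, -12.6, 0.3]
grip_width: 0.0867
```

```bash
python3 look.py 3 scene wrist; python3 -c "
from h import *
chartfit(np.load('wrist3.npz'));chartfit(np.load('scene3.npz'))
i=cv2.imread('pics/scene3.png');cv2.imwrite('pics/s3c.png',cv2.resize(i[150:300,230:430],None,fx=4,fy=4))"
```

```text
2.925 [ 0.5962 -0.1128  0.036 ] [[-0.022, 0.9998, 0.0015], [0.9997, 0.022, -0.0046], [-0.0046, 0.0014, -1.0]] [ -0.44 -11.55   0.69] [-1.74  0.23 -0.04] [-0.369  0.757  1.611 -0.005  0.77  -0.387] 0.08665444774089344
foot n 34 34 slope 0.022 range 0.53 0.662 at mid 0.0097
lift n 34 28 slope 0.0211 range 0.534 0.662 at mid -0.1016
left n 31 29 slope -0.0183 range -0.102 0.01 at mid 0.5315
right n 31 29 slope -0.0205 range -0.102 0.01 at mid 0.6614
foot n 35 29 slope -0.007 range 0.534 0.662 at mid 0.0927
lift n 35 23 slope 0.2042 range 0.534 0.638 at mid -0.0786
left n 52 32 slope -0.0156 range -0.094 0.094 at mid 0.534
right n 52 32 slope -0.0133 range -0.094 0.094 at mid 0.6619
```

View pics/s3c.png

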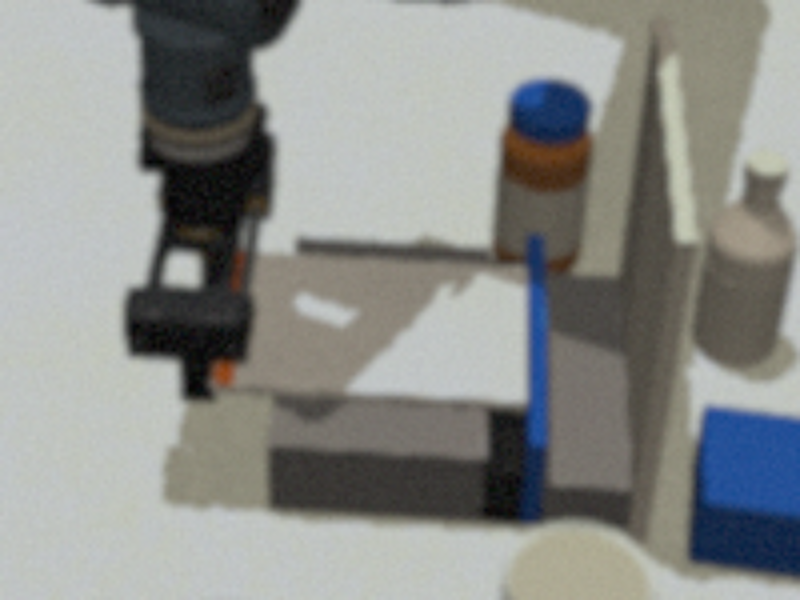

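>>> {"op": "send_rows", "data": {"steps": [0.087,0.003,0,-0.004,0,0.087,0.003,0,-0.008,0,0.087,0.0035,0,-0.012,0,0.087,0.0035,0,-0.016,0]}}

```text
time: 3.42
position: [0.5963, -0.1125, 0.0519]
tool_rot: [0.699, 0.715, -0.003, 0.004]
ft_force: [-1.0, -11.0, -0.8]
grip_width: 0.087
```

```bash
python3 look.py 4 scene wrist; python3 -c "
from h import *
i=cv2.imread('pics/scene4.png');cv2.imwrite('pics/s4c.png',cv2.resize(i[150:300,230:430],None,fx=4,fy=4))"
```

```text
3.525 [ 0.5963 -0.1125  0.0522] [[-0.0231, 0.9997, 0.0021], [0.9997, 0.0231, -0.0094], [-0.0094, 0.0019, -1.0]] [ -1.68 -12.57   0.15] [-1.84  0.22 -0.12] [-0.366  0.732  1.607 -0.011  0.798 -0.382] 0.08660830813118417
```

View pics/s4c.png

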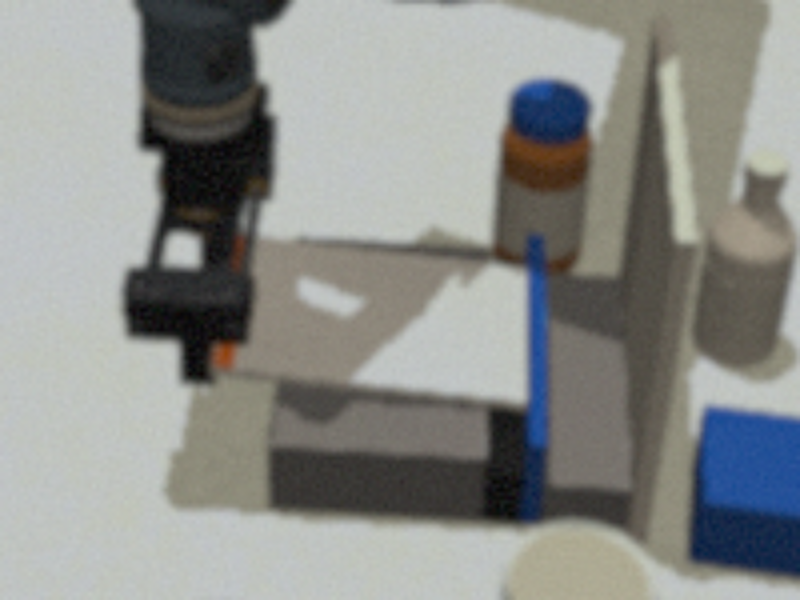

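View pics/wrist4.png

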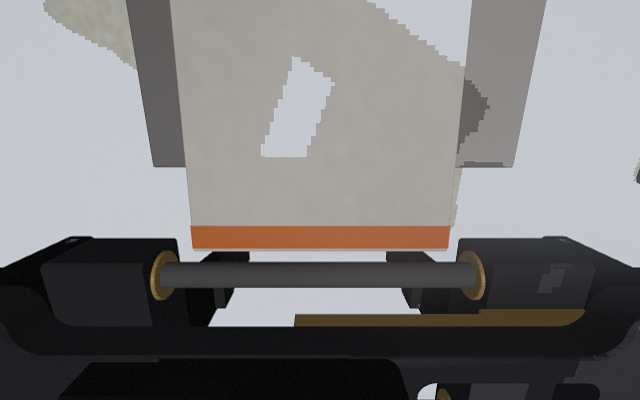

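>>> {"op": "send_rows", "data": {"steps": [0.087,0.003,0,-0.005,0,0.087,0.0035,0,-0.01,0,0.087,0.004,0,-0.015,0,0.087,0.005,0,-0.021,0,0.087,0.006,0,-0.027,0,0.087,0.007,0,-0.033,0,0.087,0.0085,0,-0.039,0,0.087,0.0095,0,-0.044,0]}}

```text
time: 4.53
position: [0.5963, -0.1054, 0.0964]
tool_rot: [0.699, 0.715, -0.004, 0.006]
ft_force: [-0.5, -10.0, 1.5]
grip_width: 0.0874
```

```bash
python3 look.py 5 scene wrist; python3 -c "
from h import *
i=cv2.imread('pics/scene5.png');cv2.imwrite('pics/s5c.png',cv2.resize(i[150:300,230:430],None,fx=4,fy=4))"
```

```text
4.625 [ 0.5963 -0.1053  0.0967] [[-0.0241, 0.9997, 0.003], [0.9996, 0.0241, -0.0139], [-0.0139, 0.0027, -0.9999]] [-0.81 -9.41  2.31] [-1.51  0.2  -0.05] [-0.353  0.663  1.591 -0.016  0.881 -0.367] 0.08687449294788775
```

View pics/s5c.png

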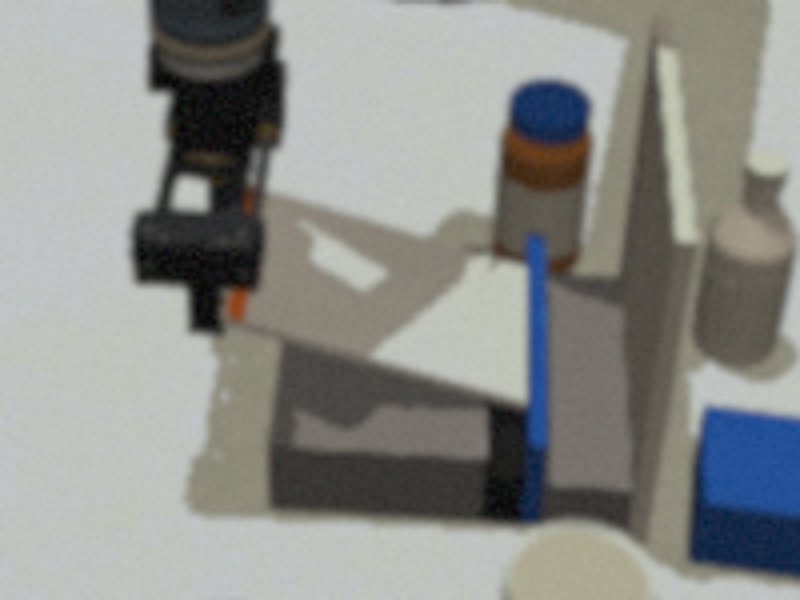

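View pics/wrist5.png

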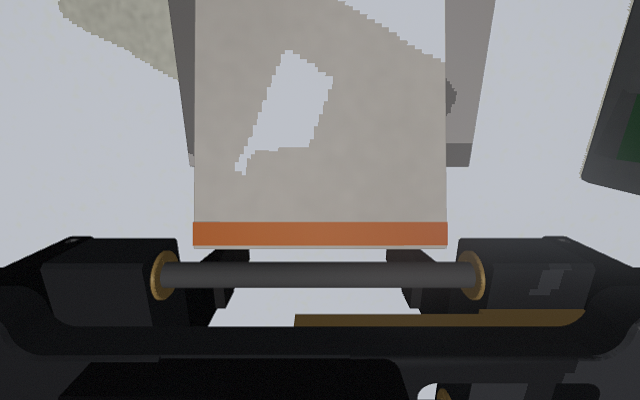

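>>> {"op": "send_rows", "data": {"steps": [0.087,0.0035,0,-0.0055,0,0.087,0.005,0,-0.011,0,0.087,0.0065,0,-0.016,0,0.087,0.0085,0,-0.021,0,0.087,0.0105,0,-0.026,0,0.087,0.0125,0,-0.0305,0,0.087,0.015,0,-0.0355,0,0.087,0.017,0,-0.04,0]}}

```text
time: 5.62
position: [0.5955, -0.0873, 0.1366]
tool_rot: [0.698, 0.716, -0.004, 0.006]
ft_force: [-0.2, -2.9, 0.2]
grip_width: 0.0868
```

```bash
python3 look.py 6 scene wrist; python3 -c "
from h import *
i=cv2.imread('pics/scene6.png');cv2.imwrite('pics/s6c.png',cv2.resize(i[150:300,230:430],None,fx=4,fy=4))"
```

```text
5.725 [ 0.5956 -0.0871  0.1368] [[-0.0245, 0.9997, 0.0028], [0.9996, 0.0246, -0.0135], [-0.0135, 0.0025, -0.9999]] [ 0.11 -2.67  0.33] [-0.46 -0.   -0.04] [-0.325  0.602  1.574 -0.014  0.959 -0.341] 0.08700091800882084
```

View pics/s6c.png

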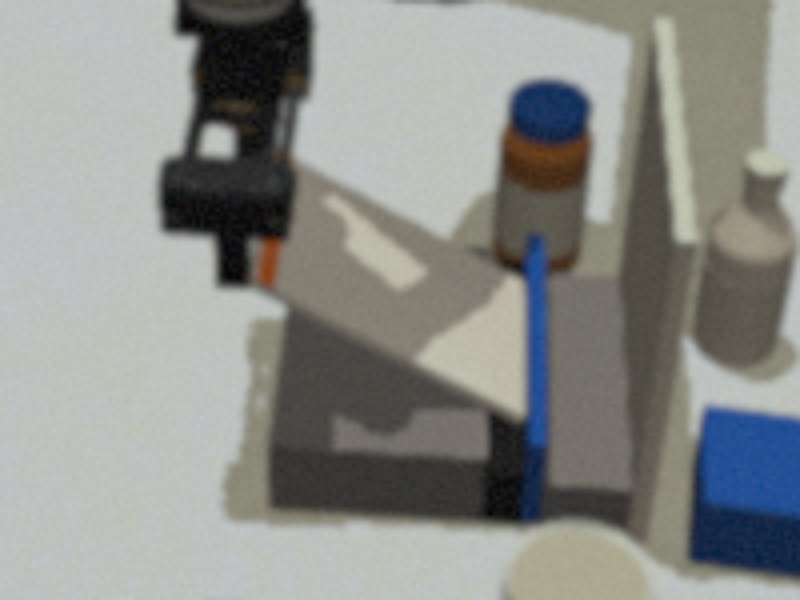

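View pics/wrist6.png

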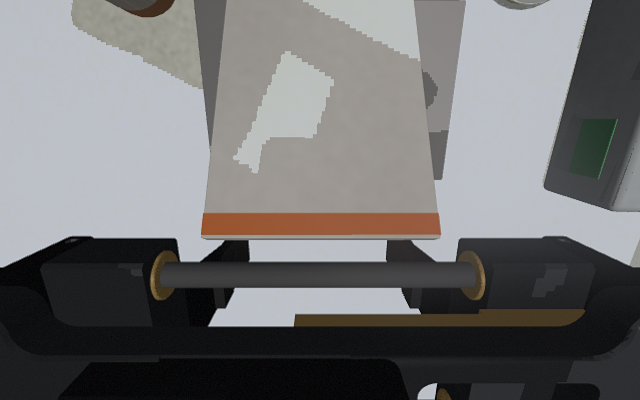

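```bash
cat > tr.py <<'E'
import sys
from h import *
for n in sys.argv[2:]:
    W=cloud(np.load(n+sys.argv[1]+".npz")).reshape(-1,3)
    # stand coords
    d=np.array([-.021,1.]);o=np.array([.601,.0987])
    s=(W[:,:2]-o)@d; l=(W[:,:2]-o)@np.array([1,.021])
    m=(abs(l)<.055)&(s>-.24)&(s<-.005)&(W[:,2]>.066)&(W[:,2]<.26)
    A=np.c_[s,l,W[:,2]][m];rng=np.random.default_rng(0);best=None
    for _ in range(400):
        p=A[rng.choice(len(A),3)];nn=np.cross(p[1]-p[0],p[2]-p[0]);nn=nn/(np.linalg.norm(nn)+1e-12)
        if abs(nn[1])>.15: continue
        g=abs((A-p[0])@nn)<.003
        if best is None or g.sum()>best.sum():best=g
    B=A[best];c=B.mean(0);nn=np.linalg.svd(B-c,full_matrices=False)[2][2];nn*=np.sign(nn[2])
    th=np.arctan2(nn[0],nn[2]);t=np.array([-np.cos(th),np.sin(th)])
    pr=(B-c)[:,[0,2]]@t
    print(n,len(B),"theta",np.degrees(th).round(2),"n",nn.round(3),"far end(s,z) mm",((c[[0,2]]+t*np.percentile(pr,99.7))*1000).round(1),"back plane z at s=0",(1000*(c[2]+nn[0]/nn[2]*c[0])).round(1),"max z",(B[:,2].max()*1000).round(1))
E
python3 tr.py 6 scene wrist;python3 tr.py 5 scene wrist
```

```text
scene 1598 theta 31.51 n [0.523 0.001 0.853] far end(s,z) mm [-188.1  170.9] back plane z at s=0 55.6 max z 173.9
wrist 43532 theta 31.64 n [ 0.525 -0.001  0.851] far end(s,z) mm [-176.2  163.6] back plane z at s=0 55.0 max z 176.4
scene 1823 theta 17.62 n [ 0.303 -0.001  0.953] far end(s,z) mm [-204.6  132.9] back plane z at s=0 67.9 max z 137.9
wrist 53342 theta 17.75 n [ 0.305 -0.002  0.952] far end(s,z) mm [-193.4  130. ] back plane z at s=0 68.2 max z 139.8
```

>>> {"op": "send_rows", "data": {"steps": [0.087,0.0065,0,-0.009,0,0.087,0.0125,0,-0.0175,0,0.087,0.019,0,-0.0255,0,0.087,0.0255,0,-0.033,0,0.087,0.033,0,-0.0405,0,0.087,0.04,0,-0.047,0]}}

```text
time: 6.48
position: [0.5951, -0.0472, 0.1846]
tool_rot: [0.698, 0.716, -0.004, 0.007]
ft_force: [-1.4, -4.3, 4.0]
grip_width: 0.087
```

```bash
python3 look.py 7 scene wrist; python3 tr.py 7 scene wrist; python3 -c "
from h import *
i=cv2.imread('pics/scene7.png');cv2.imwrite('pics/s7c.png',cv2.resize(i[120:300,230:430],None,fx=3,fy=3))"
```

```text
6.575 [ 0.5952 -0.0462  0.1847] [[-0.0253, 0.9997, 0.0052], [0.9996, 0.0254, -0.0144], [-0.0145, 0.0048, -0.9999]] [-0.2  -4.66  3.46] [-0.75 -0.02 -0.09] [-0.258  0.532  1.548 -0.015  1.052 -0.276] 0.08687212256093461
scene 1270 theta 49.84 n [0.764 0.002 0.645] far end(s,z) mm [-148.9  232.2] back plane z at s=0 55.7 max z 234.1
wrist 30964 theta 50.38 n [ 0.77  -0.001  0.638] far end(s,z) mm [-150.9  235.7] back plane z at s=0 53.4 max z 259.8
```

View pics/s7c.png

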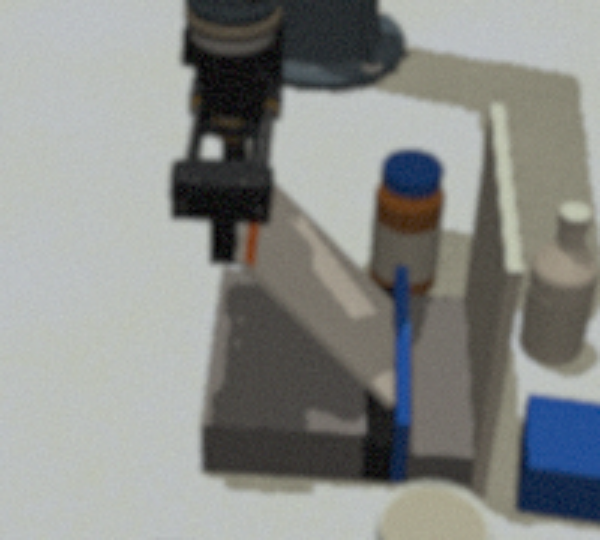

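>>> {"op": "send_rows", "data": {"steps": [0.087,0.0085,0,-0.0065,0,0.087,0.017,0,-0.0125,0,0.087,0.0255,0,-0.0175,0,0.087,0.034,0,-0.022,0,0.087,0.043,0,-0.026,0,0.087,0.052,0,-0.029,0,0.087,0.06,0,-0.03,0]}}

```text
time: 7.45
position: [0.5932, 0.0151, 0.2137]
tool_rot: [0.698, 0.716, -0.003, 0.006]
ft_force: [-0.5, -0.9, 0.1]
grip_width: 0.0867
```

```bash
python3 look.py 8 scene side; python3 tr.py 8 scene ; python3 -c "
from h import *
i=cv2.imread('pics/scene8.png');cv2.imwrite('pics/s8c.png',cv2.resize(i[100:300,230:430],None,fx=3,fy=3))"
```

```text
7.55 [0.593  0.0154 0.2135] [[-0.0265, 0.9996, 0.0041], [0.9996, 0.0266, -0.0136], [-0.0137, 0.0038, -0.9999]] [0.96 0.08 0.18] [-0.06  0.02  0.02] [-0.155  0.493  1.527 -0.014  1.115 -0.176] 0.08688407330098424
scene 694 theta 67.08 n [0.92  0.04  0.389] far end(s,z) mm [-81.  262.6] back plane z at s=0 71.0 max z 259.9
```

View pics/s8c.png

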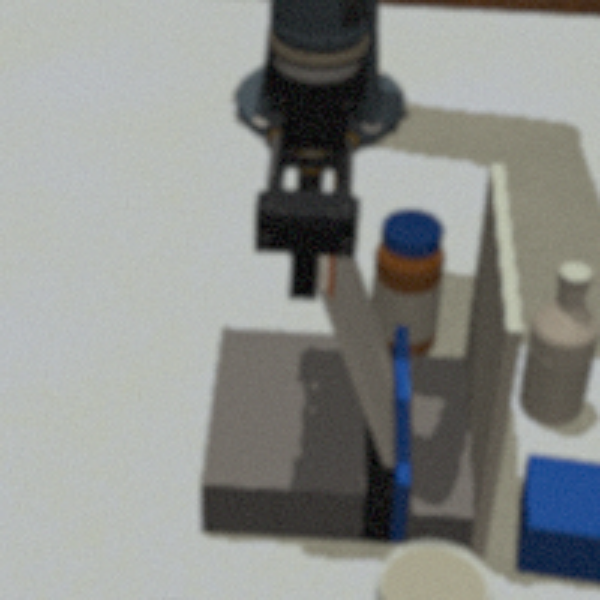

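View pics/side8.png

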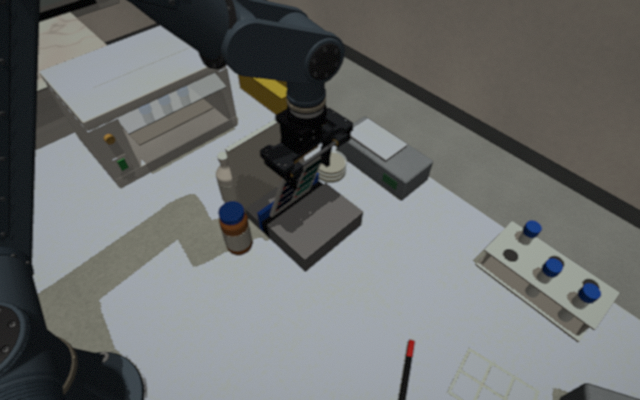

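>>> {"op": "send_rows", "data": {"steps": [0.087,0.008,0,0,0,0.087,0.016,0,0,0,0.087,0.024,0,0,0,0.087,0.032,0,0,0,0.087,0.039,0,0,0,0.087,0.046,0,0,0,0.087,0.052,0,0,0,0.087,0.057,0,0,0]}}

```text
time: 8.55
position: [0.5915, 0.0728, 0.2127]
tool_rot: [0.698, 0.716, -0.003, 0.006]
ft_force: [0.3, -0.1, -0.2]
grip_width: 0.087
```

```bash
python3 look.py 9 scene side;  python3 -c "
from h import *
i=cv2.imread('pics/scene9.png');cv2.imwrite('pics/s9c.png',cv2.resize(i[100:300,230:430],None,fx=3,fy=3))"
```

```text
8.65 [0.5914 0.073  0.2127] [[-0.0271, 0.9996, 0.004], [0.9995, 0.0272, -0.0135], [-0.0136, 0.0037, -0.9999]] [ 0.27 -0.4  -0.01] [ 0.   -0.02 -0.01] [-0.058  0.498  1.52  -0.015  1.118 -0.078] 0.08695436760514585
```

View pics/s9c.png

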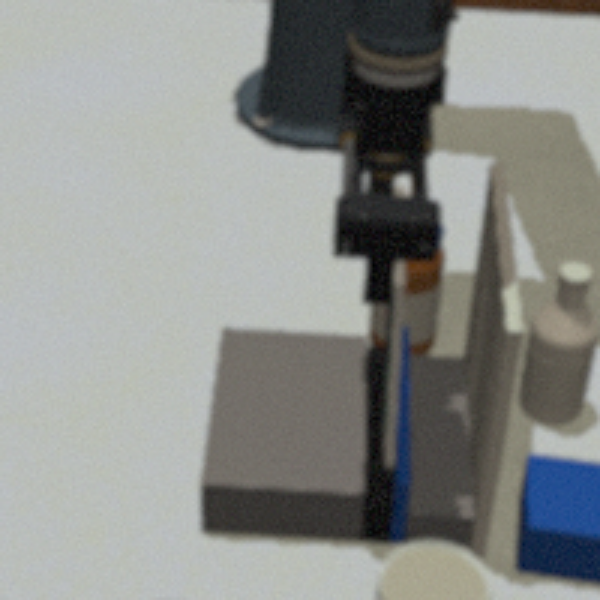

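View pics/side9.png

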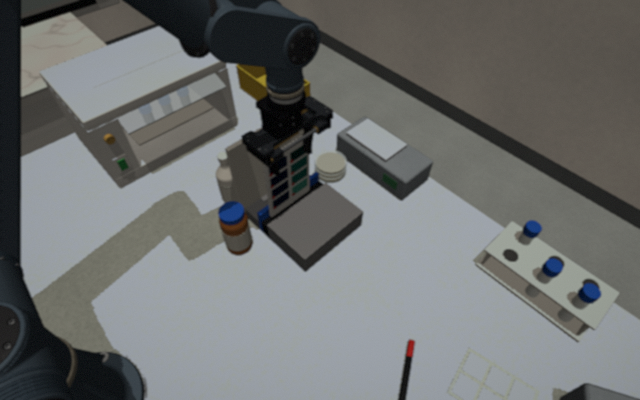

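>>> {"op": "send_rows", "data": {"steps": [0.087,0.005,0,0,0,0.087,0.01,0,0,0,0.087,0.015,0,0,0,0.087,0.02,0,0,0]}}

```text
time: 9.15
position: [0.5909, 0.0933, 0.2124]
tool_rot: [0.697, 0.717, -0.003, 0.006]
ft_force: [0.0, 0.0, 0.1]
grip_width: 0.0871
```

```bash
python3 look.py 10 scene;  python3 -c "
from h import *
i=cv2.imread('pics/scene10.png');cv2.imwrite('pics/s10c.png',cv2.resize(i[100:300,230:430],None,fx=3,fy=3))"
```

```text
9.2 [0.5907 0.094  0.2124] [[-0.0275, 0.9996, 0.0039], [0.9995, 0.0276, -0.0129], [-0.013, 0.0036, -0.9999]] [0.16 0.8  0.35] [ 0.08 -0.   -0.  ] [-0.022  0.502  1.514 -0.014  1.121 -0.044] 0.08725207246288999
```

View pics/s10c.png

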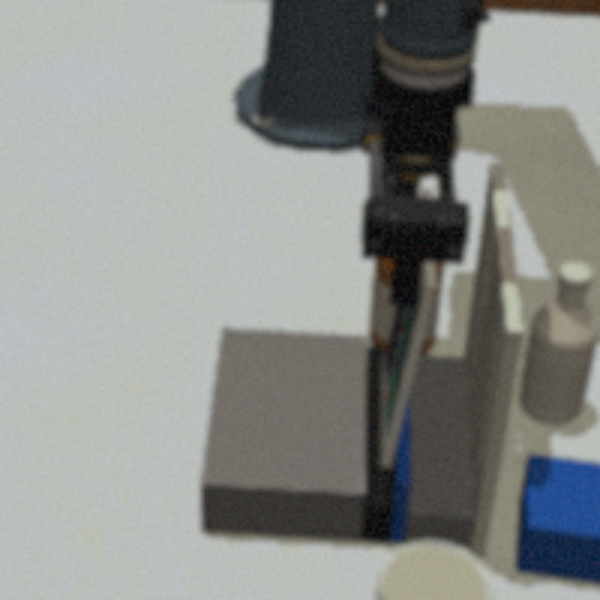

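>>> {"op": "send_rows", "data": {"steps": [0.087,0.005,0,0,0,0.087,0.011,0,0,0,0.087,0.017,0,0,0,0.087,0.023,0,0,0]}}

```text
time: 9.7
position: [0.5901, 0.1174, 0.2121]
tool_rot: [0.697, 0.717, -0.003, 0.006]
ft_force: [0.4, 0.1, -1.3]
grip_width: 0.0872
```

```bash
python3 look.py 11 scene;  python3 -c "
from h import *
i=cv2.imread('pics/scene11.png');cv2.imwrite('pics/s11c.png',cv2.resize(i[100:300,230:430],None,fx=3,fy=3))"
```

```text
9.75 [0.59   0.1182 0.2121] [[-0.0281, 0.9996, 0.004], [0.9995, 0.0281, -0.0122], [-0.0123, 0.0037, -0.9999]] [ 0.52  0.15 -1.14] [ 0.02  0.03 -0.01] [ 0.018  0.507  1.505 -0.014  1.125 -0.004] 0.08717848344343046
```

View pics/s11c.png

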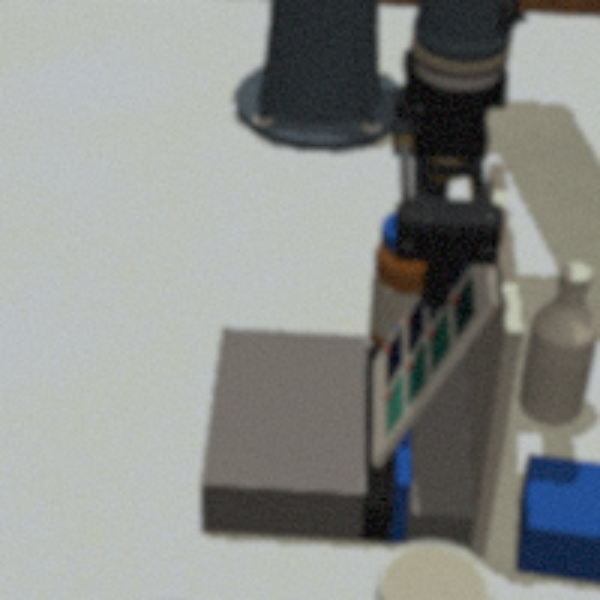

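>>> {"op": "send_rows", "data": {"steps": [0.087,-0.02,0,0,0,0.087,-0.05,0,-0.01,0,0.087,-0.1,0,-0.04,0,0.087,-0.15,0,-0.07,0,0.087,-0.2,0,-0.1,0,0.087,-0.25,0,-0.1,0,0.087,-0.3,0,-0.1,0,0.087,-0.3,0,-0.1,0]}}

```text
time: 10.75
position: [0.5974, -0.186, 0.3156]
tool_rot: [0.699, 0.715, -0.004, 0.006]
ft_force: [0.6, 1.2, -1.2]
grip_width: 0.0869
```

```bash
python3 look.py 12 scene side wrist;  python3 -c "
from h import *
i=cv2.imread('pics/scene12.png');cv2.imwrite('pics/s12c.png',cv2.resize(i[100:300,230:430],None,fx=3,fy=3))
i=cv2.imread('pics/side12.png');cv2.imwrite('pics/d12c.png',cv2.resize(i[80:280,180:400],None,fx=3,fy=3))"
```

```text
10.9 [ 0.5973 -0.1807  0.3155] [[-0.0271, 0.9996, 0.003], [0.9996, 0.0271, -0.0115], [-0.0115, 0.0027, -0.9999]] [-0.21  0.59  0.66] [ 0.01 -0.04 -0.05] [-0.468  0.437  1.323 -0.009  1.373 -0.494] 0.08719335769044262
```

View pics/s12c.png

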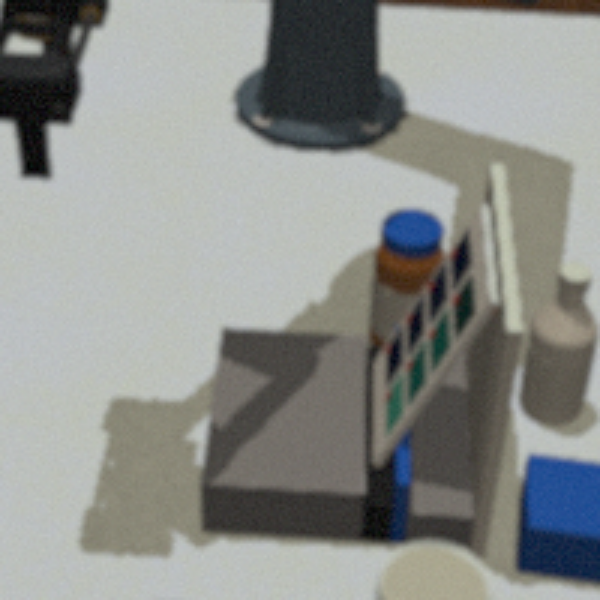

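View pics/d12c.png

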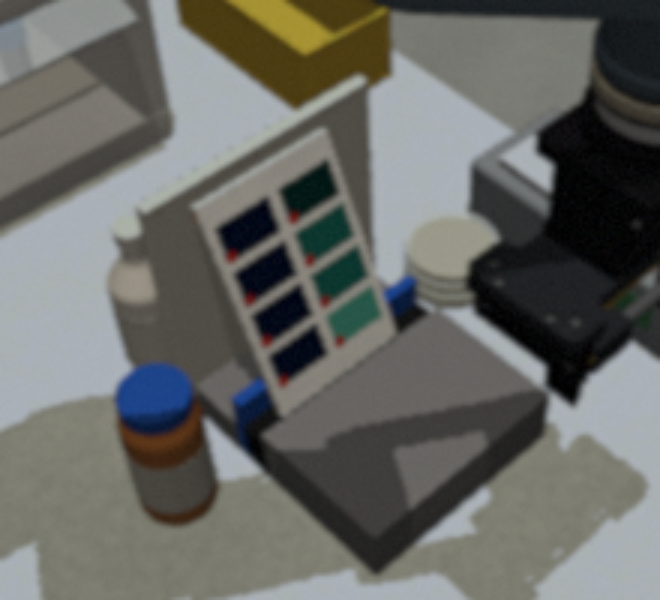

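View pics/wrist12.png

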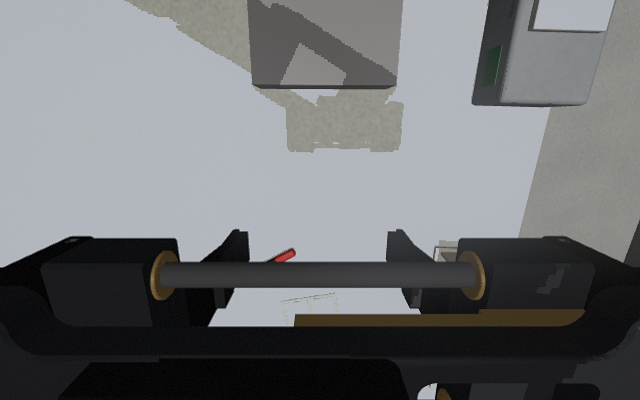

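```bash
python3 - <<'E'
from h import *
d=np.array([-.021,1.]);o=np.array([.601,.0987])
W=cloud(np.load("side12.npz")).reshape(-1,3)
s=(W[:,:2]-o)@d; l=(W[:,:2]-o)@np.array([1,.021])
A=np.c_[s,l,W[:,2]];A=A[(abs(l)<.09)&(s>-.03)&(s<.062)&(W[:,2]>.085)&(W[:,2]<.25)]
rng=np.random.default_rng(0);best=None
for _ in range(500):
    p=A[rng.choice(len(A),3)];n=np.cross(p[1]-p[0],p[2]-p[0]);n/=np.linalg.norm(n)+1e-12
    g=abs((A-p[0])@n)<.003
    if best is None or g.sum()>best.sum():best=g
B=A[best];c=B.mean(0);n=np.linalg.svd(B-c,full_matrices=False)[2][2];n*=-np.sign(n[0])
print(len(B),"n",n.round(3),"lean",np.degrees(np.arctan2(n[2],-n[0])).round(1),"yaw",np.degrees(n[1]/n[0]).round(2),"lat",B[:,1].min(),B[:,1].max(),"zmax",B[:,2].max(),"s at floor", c[0]-(.048-c[2])*n[2]/n[0])
for nm in["scene","side"]:
    a=np.load(nm+"0.npz");b=np.load(nm+"12.npz");P=cloud(a);Q=cloud(b);ca=a["color"].astype(int)
    for t,x,y in(("jar",.435,.107),("bottle",.512,.25),("dishes",.775,.135),("tipbox",.69,.27)):
        r=[]
        for X in(P,Q):
            m=(np.hypot(X[...,0]-x,X[...,1]-y)<.075)&(X[...,2]>.03)&(X[...,2]<.17)&(abs(X[...,0]-.601)>.0)&((X[...,1]>.185)|(abs(X[...,0]-.601)>.12)); r.append(X[m].mean(0).round(3))
        print(nm,t,*r)
E
```

```text
2895 n [-0.918  0.003  0.396] lean 23.3 yaw -0.21 lat -0.07604989846579374 0.056845256540958136 zmax 0.235442571268195 s at floor -0.021302605438515133
scene jar [0.455 0.109 0.099] [0.454 0.104 0.107]
scene bottle [0.532 0.246 0.093] [0.532 0.246 0.093]
scene dishes [0.78  0.136 0.046] [0.78  0.136 0.046]
scene tipbox [0.698 0.268 0.055] [0.698 0.268 0.055]
side jar [0.427 0.09  0.104] [0.427 0.09  0.104]
side bottle [0.498 0.233 0.099] [0.498 0.233 0.098]
side dishes [0.783 0.12  0.046] [0.793 0.134 0.049]
side tipbox [nan nan nan] [nan nan nan]<stdin>:18: RuntimeWarning: Mean of empty slice.
  ret = um.true_divide(
```

```bash
python3 -c "
from rig import hand_in
print(hand_in())"
```

```text
the job is handed in; nothing more can be done
None
```

The chart is standing with its foot in the black groove, leaning squarely on the white panel with the printed side out, and I handed the job in at about 11 s of the 51 s allowed.

**How it was done**
- I pushed the chart flat with both open fingers. That squared it to the stand and butted it against the blue ledge at about 12 N.
- The interface keeps the tool pointing straight down, so no finger could reach under the flat end. I lifted it by pressing the fingers against the overhanging end edge and raising it by friction.
- From there I followed the arc. The foot dropped into the groove at about 30°, the chart went past vertical, and it tipped onto the panel. I then backed the gripper well clear.

**Last checks, after the gripper was clear**
- **Lean and squareness:** the lean is 23.3°, against about 25° nominal, and the chart is turned 0.2° from the stand.
- **Foot:** its printed face is about 21 mm in front of the ledge face, which is inside the 25 mm groove.
- **Top edge:** the fit puts it about 2 mm short of the panel, which is within camera calibration error. In the pictures it rests on the panel.
- **Sideways position:** the chart sits about 10 mm off the stand's centre line.
- **Other things on the bench:** in the pictures none of them moved. The bottle and tip box measured the same before and after. The jar and dishes matched in one camera; in the other they shifted by several mm, up to 17 mm. I put that down to the arm and chart blocking different parts of that view. The tip box was not measurable in the side camera, and I did not measure the marker.

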